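Put the check weights back in their case

ROBOT

A 6-joint arm with a two-finger parallel gripper is mounted at the origin on a cart in front of the work surface, level with it; the furniture and walls round the work are solid. World frame = base frame: x ahead of the robot, y to its left, z up, the work surface at z = 0. Lengths are in mm, angles in rad, forces in N, time in s.
With the tool pointing down it reaches from about 200 to 875 mm from the base axis. Payload 3.4 kg.
Tool frame: the origin (TCP) lies midway between the tips of the shut fingers; the grasp point (between the pads) lies 19 mm behind it; z points along the fingers, y is the line along which they close (so a half turn about z gives the same grasp; the last joint's range is limited). The gripper opens to 94 mm and grips with 3 to 60 N. Pads are 16 mm wide; open, the fingers measure 119 mm over their backs; the gripper's body (75 mm by 177 mm) begins 78 mm behind the grasp point.
Start: joints at [-0.121, 0.276, 1.505, -0, 1.361, -0.121], TCP at [575.035, -0.01, 205.493] pointing down, gripper open.
Joint ranges: [-2.89, 2.89], [-0.75, 2.08], [0.22, 2.7], [-1.18, 4.32], [0.11, 2.71], [-2.7, 2.7]. Speed limits (rad/s): [2.57, 2.57, 3.14, 3.14, 3.14, 3.14].

INTERFACE

Orientations are given as a rotation vector (axis times angle).
In Python, from station import r, cams gives the robot as it stands.
- The arm moves only by the tool drive_effector, called after ">>>" by a JSON object that holds its "op" and its "data". Schema: {"type":"object","properties":{"motion":{"type":"array","items":{"type":"object","properties":{"ax":{"type":"number"},"ay":{"type":"number"},"az":{"type":"number"},"tx":{"type":"number"},"ty":{"type":"number"},"tz":{"type":"number"},"jaw":{"type":"number"}},"additionalProperties":false,"required":["jaw"]},"minItems":1,"maxItems":8},"grip_n":{"type":"number"},"only":{"type":"string"},"quiet":{"type":"boolean"},"lines":{"type":"string"}},"required":["motion"],"additionalProperties":false}. motion is a list of rows, 1 to 8 of them, each an object with the fields ax, ay, az (a rotation vector in normalised numbers (1 is 90 degrees)), tx, ty, tz (the shift in fractions of the full range, 1 being 1 m), jaw (the finger opening in mm); a field left out counts as zero (the opening has to be given); each row is the pose to reach, as a shift and turn from the pose commanded when the call began, along the tool's axes at that moment; what a row does not reach only later rows make up. A row lasts 1/10 s, in which the tool goes at most 50 mm and 0.15 rad, less where a joint would pass 70% of its speed; a pose out of reach is approached as far as the arm can. The fingers move at their own pace and stop on an object; grip_n is the grip in N (left out, the last holds). Time passes only in rows, so rows that do not move let the fingers close. The tool returns the time, the measured TCP pose, the force, the opening and the grip force at its end. only (a regular expression) keeps the lines of the reply that match it, lines (a string "A,B") keeps lines A to B, and quiet returns only ok. Input that does not fit is refused with a message, and nothing moves.
- r.get_obs(): the state, without advancing time (a new reading comes with each control period).
- cams.snapshot(name): name is "scene" or "side" or "wrist"; returns a dict with "image" (400x640x3 uint8, red, green, blue), "depth" (400x640 float32, mm along the optical axis (not along the pixel's ray), 0 where there is no reading), "K" (3x3 intrinsics, pixels), "extrinsics" (4x4, takes a point from camera to world coordinates); the wrist camera has in their place "mount" (4x4, takes a point from camera to tool coordinates, whose origin is the TCP and whose axes are the flange's). Camera axes: x right, y down, z forward; pixel columns grow to the right and rows downward; lengths in mm; the calibration is good to about 2 mm. A picture is of the moment at which its call begins: read the wrist's pose just before it.
- r.close_job(): hands the job in; it is judged then, once.
The state is a dict: "time_s": time; "joint_positions": joint angles; "qvel": joint speeds; "tau": joint torques, N m; "tcp_pos": TCP position; "tcp_rot": TCP orientation; "wrist_force": force on the tool from outside, world axes, zero at the start; "torque": the same for the moment, N m; "gripper_width": finger opening in mm; "finger_force": force on a finger pad.
Only numpy, scipy, OpenCV 4.12 (cv2) and the standard library are available. Lean on these libraries where they do the work, as an engineer would, in place of code of your own. Each camera call takes 0.05 s, during which the arm holds its last target. There are 200 camera calls.

TASK

The morning check of the scale is done: take the four check weights off the scale and put them back in their wooden case in order of size, each standing right down in the bore made for it, from the smallest in the narrowest bore to the largest in the widest. Carry and set them upright, never letting one tip over. When all four are in, shut the lid of the case completely.

Things in the scene. Friction and masses are not known exactly. Their poses are not given: they have to be found in the camera images.
- weight_50: the smallest of four turned brass check weights, about 0.05 kg, loose and upright on the scale's steel plate, 20 mm above the worktop: round body 22 mm across, 16 mm high; above it a 8 mm neck and a grip knob 13 mm across, the top 12 mm of its 36 mm height. Origin: centre of its underside, z up. The weights stand in any arrangement, 65 mm or more between centres.
- weight_100: the second smallest of four turned brass check weights, about 0.1 kg, loose and upright on the scale's steel plate, 20 mm above the worktop: round body 31 mm across, 18 mm high; above it a 10 mm neck and a grip knob 15 mm across, the top 12 mm of its 40 mm height. Origin: centre of its underside, z up. The weights stand in any arrangement, 65 mm or more between centres.
- weight_200: the second largest of four turned brass check weights, about 0.2 kg, loose and upright on the scale's steel plate, 20 mm above the worktop: round body 40 mm across, 20 mm high; above it a 11 mm neck and a grip knob 17 mm across, the top 12 mm of its 44 mm height. Origin: centre of its underside, z up. The weights stand in any arrangement, 65 mm or more between centres.
- weight_500: the largest of four turned brass check weights, about 0.5 kg, loose and upright on the scale's steel plate, 20 mm above the worktop: round body 49 mm across, 28 mm high; above it a 13 mm neck and a grip knob 20 mm across, the top 12 mm of its 54 mm height. Origin: centre of its underside, z up. The weights stand in any arrangement, 65 mm or more between centres.
- seat_50: the narrowest of the four round bores of the weight case, at the left (+y) end of the row: 29 mm across, 14 mm deep, 3 mm chamfer at the mouth; for the smallest weight. Origin: centre of its flat floor, 26 mm above the worktop; z up, y along the row to the narrow end, x away from the robot to the hinge. The bores lie in one line, centres 50, 58 and 67 mm apart.
- seat_100: the second narrowest of the four round bores of the weight case, second from the left in the row: 38 mm across, 16 mm deep, 3 mm chamfer at the mouth; for the second smallest weight. Origin: centre of its flat floor, 24 mm above the worktop; z up, y along the row to the narrow end, x away from the robot to the hinge. The case is a fixed pale wooden box, 96 x 246 mm.
- seat_200: the second widest of the four round bores of the weight case, third from the left in the row: 47 mm across, 18 mm deep, 3 mm chamfer at the mouth; for the second largest weight. Origin: centre of its flat floor, 22 mm above the worktop; z up, y along the row to the narrow end, x away from the robot to the hinge. The wood round the bores is flat, 40 mm above the worktop.
- seat_500: the widest of the four round bores of the weight case, at the right (-y) end of the row: 56 mm across, 24 mm deep, 3 mm chamfer at the mouth; for the largest weight. Origin: centre of its flat floor, 16 mm above the worktop; z up, y along the row to the narrow end, x away from the robot to the hinge. The hinge line is 54 mm in +x of the row.
- lid (a joint): lid of the case, rad: 0 shut, 1.75 fully open (upright); starts at 1.55 to 1.72. Hinge line along the seats' y, on the case's rear top edge, 54 mm in +x of the row, 40 mm above the worktop. Stiff: stays where left and takes 1 to 4 N at its knob. A hollow cover 96 x 246 x 42 mm that clears the weights in their own bores; open, its top is 140 mm high.
- lid_knob (a point): centre of the 16 mm brass ball on a 7 mm stem, 24 mm out from the middle of the lid's front wall, 120 mm from the hinge line along the lid, 20 mm to its outer side: points up when the lid is open, to the robot when shut (then 60 mm above the worktop). Axes: y along the hinge; when shut, x away from the robot, z up. Pinched along y, the ball can turn in the fingers.
Things that resemble listed ones, but are neither listed nor needed, are in the scene too. What is shaped like the weight_100 but pink or red is not meant.

How it is judged (in metres and radians):
On the way:
1. all four weights stand in their own bores, lid still open (distance between weight_50 and seat_50 below 0.007 m and angle between each of weight_50, weight_100, weight_200, weight_500's own z axis and vertical below 0.12 rad and distance between weight_100 and seat_100 below 0.007 m and distance between weight_200 and seat_200 below 0.007 m and distance between weight_500 and seat_500 below 0.007 m and value of joint lid above 0.3 rad), for 0.2 s.
At the end, for the whole second after the job is handed in: Each weight stands upright (within 0.12 rad) on the floor of its own bore, its underside centre within 7 mm of the bore floor's centre, at rest, and the lid is shut (below 0.05 rad) and still (distance between weight_50 and seat_50 below 0.007 m and angle between each of weight_50, weight_100, weight_200, weight_500's own z axis and vertical below 0.12 rad and distance between weight_100 and seat_100 below 0.007 m and distance between weight_200 and seat_200 below 0.007 m and distance between weight_500 and seat_500 below 0.007 m and value of joint lid below 0.05 rad and velocity of joint lid below 0.05 rad/s and linear speed of each of weight_50, weight_100, weight_200, weight_500 below 0.02 m/s); the robot touches nothing.
It fails at once if a weight is tipped over (more than 0.7 rad from upright) (angle between any of weight_50, weight_100, weight_200, weight_500's own z axis and vertical above 0.7 rad).
It also fails if it takes over 115 s, if anything falls off the work surface, if the arm or the gripper's body presses on something with over 40 N, if the wrist force passes 120 N, or if a joint passes its speed limit or range.

## Working session

There is one attempt and no reset: what is moved stays moved. The work goes in short steps, Python scripts to look and compute and a tool call to move; the robot and the scene stay as the last step left them, time stands still between calls to the robot, and variables do not carry over. Pictures are saved under pics/ and viewed, at most 14 in all, crops included, and the job is handed in when it is done.

```bash
ls; mkdir -p pics
```

Run:
```python
from station import r,cams
import cv2,numpy as np
o=r.get_obs();print({k:np.round(v,3).tolist() for k,v in o.items()})
for n in("scene","side","wrist"):
    s=cams.snapshot(n);cv2.imwrite(f"pics/{n}0.png",s["image"][...,::-1]);np.savez(f"/tmp/{n}0.npz",**s)
    print(n,s["K"].round(1).tolist(),[s[k].round(3).tolist() for k in("extrinsics","mount") if k in s])
```

```text
pics
{'time_s': 0.0, 'joint_positions': [-0.121, 0.277, 1.506, 0.0, 1.361, -0.121], 'qvel': [-0.002, 0.002, -0.001, 0.001, -0.0, 0.001], 'tau': [0.0, -40.459, -23.723, 0.07, 0.035, -0.0], 'tcp_pos': [574.429, 0.061, 204.609], 'tcp_rot': [-2.22, -2.22, 0.002], 'wrist_force': [-0.659, 0.558, 0.388], 'torque': [0.016, 0.013, 0.003], 'finger_force': 0.0, 'gripper_width': 93.914}
scene [[422.1, 0.0, 316.7], [0.0, 422.1, 199.1], [0.0, 0.0, 1.0]] [[[-0.885, -0.331, 0.326, 255.258], [-0.464, 0.599, -0.652, 838.368], [0.02, -0.729, -0.684, 736.472], [0.0, 0.0, 0.0, 1.0]]]
side [[451.0, 0.0, 326.4], [0.0, 451.0, 197.7], [0.0, 0.0, 1.0]] [[[-0.886, -0.247, 0.392, 189.973], [-0.463, 0.465, -0.754, 895.656], [0.004, -0.85, -0.527, 537.337], [0.0, 0.0, 0.0, 1.0]]]
wrist [[332.3, 0.0, 315.6], [0.0, 332.3, 203.3], [0.0, 0.0, 1.0]] [[[-0.0, -0.959, -0.282, 82.105], [1.0, -0.001, 0.001, -0.685], [-0.001, -0.282, 0.959, -180.131], [0.0, 0.0, 0.0, 1.0]]]
```

View pics/scene0.png

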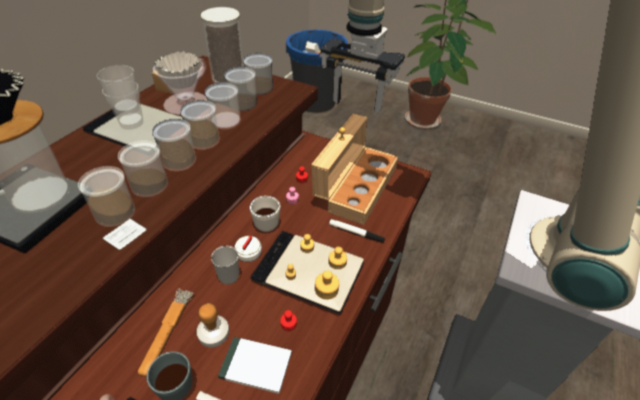

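View pics/side0.png

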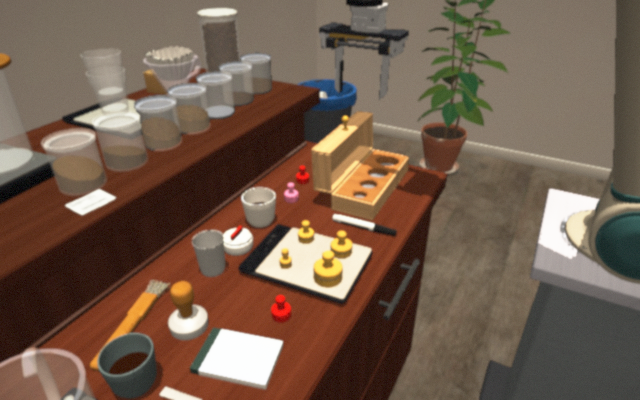

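View pics/wrist0.png

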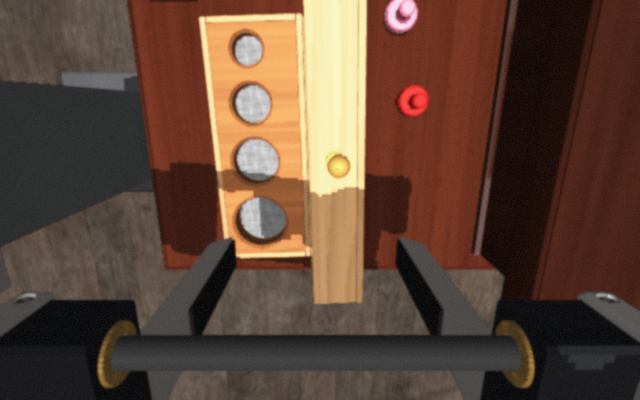

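The scene and side views show the four brass weights on the scale, at scene pixels (307,242), (338,257), (291,270) and (327,283). The case is behind them with its lid up and ball at about (341,131). In the wrist view the bores lie in a column at about (248,48), (253,103), (257,158) and (262,218), narrowest at top (+y). The lid ball is at (339,165). Image right is world +x.

Create h.py:
```python
import numpy as np,cv2
from scipy.spatial.transform import Rotation as R
from station import r,cams
def snap(n):
    o=r.get_obs();s=cams.snapshot(n)
    if n=="wrist":
        T=np.eye(4);T[:3,:3]=R.from_rotvec(o["tcp_rot"]).as_matrix();T[:3,3]=o["tcp_pos"];s["extrinsics"]=T@s["mount"]
    return s
def onplane(s,uv,z):
    E=s["extrinsics"];d=E[:3,:3]@np.linalg.solve(s["K"],[uv[0],uv[1],1]);return E[:3,3]+d*(z-E[2,3])/d[2]
def px(s,p):
    E=s["extrinsics"];c=s["K"]@(E[:3,:3].T@(np.asarray(p)-E[:3,3]));return c[:2]/c[2]
def blobs(s,lo,hi,amin,mode=cv2.RETR_EXTERNAL):
    h=cv2.cvtColor(s["image"],cv2.COLOR_RGB2HSV);m=cv2.inRange(h,lo,hi)
    c,_=cv2.findContours(m,mode,cv2.CHAIN_APPROX_NONE);return m,[k for k in c if cv2.contourArea(k)>amin]
```

Run:
```python
from h import *
s=snap("wrist");h=cv2.cvtColor(s["image"],cv2.COLOR_RGB2HSV)
for p in[(248,48),(257,158),(257,75),(235,185),(339,165),(262,205),(270,225)]:print(p,h[p[1],p[0]],s["depth"][p[1],p[0]])
m,_=blobs(s,(5,100,60),(22,255,255),100)
m[:, 305:]=0;m[:, :195]=0
c,_=cv2.findContours(m,cv2.RETR_LIST,cv2.CHAIN_APPROX_NONE)
for k in c:
    if 400<cv2.contourArea(k)<6000:
        e=cv2.fitEllipse(cv2.convexHull(k));print(np.round(e[0]),np.round(e[1]),onplane(s,e[0],40).round(1))
s=snap("scene")
m,c=blobs(s,(20,150,100),(32,255,255),15)
for k in c:
    x,y,w,hh=cv2.boundingRect(k);print("y",x,y,w,hh,cv2.contourArea(k),onplane(s,(x+w/2,y+hh/2),40).round(0))
```

```text
(248, 48) [120   1 199] 328.21835
(257, 158) [  0   1 199] 362.8466
(257, 75) [ 16 145 247] 321.52728
(235, 185) [ 11 165 142] 353.23895
(339, 165) [ 29 111 250] 219.97958
(262, 205) [  0   2 112] 383.3956
(270, 225) [135   5 104] 391.3616
[262. 218.] [42. 50.] [514.9 -35.6  40. ]
[257. 159.] [42. 46.] [512.9  28.5  40. ]
[252. 103.] [37. 40.] [511.1  84.4  40. ]
[248.  50.] [30. 33.] [509.4 133.2  40. ]
[210.  91.] [  9. 171.] [469.9  96.2  40. ]
[251.  18.] [10. 99.] [513.9 160.5  40. ]
y 316 274 22 18 194.0 [456. 380.  40.]
y 330 252 16 12 77.5 [464. 313.  40.]
y 302 240 11 9 24.5 [538. 311.  40.]
```

The manual's scale: shifts go in shares of 1 m and turns go in shares of 90 degrees. Converting my numbers, 345 mm is 0.345, 301 mm is 0.301, -1.2 rad is -0.7639.

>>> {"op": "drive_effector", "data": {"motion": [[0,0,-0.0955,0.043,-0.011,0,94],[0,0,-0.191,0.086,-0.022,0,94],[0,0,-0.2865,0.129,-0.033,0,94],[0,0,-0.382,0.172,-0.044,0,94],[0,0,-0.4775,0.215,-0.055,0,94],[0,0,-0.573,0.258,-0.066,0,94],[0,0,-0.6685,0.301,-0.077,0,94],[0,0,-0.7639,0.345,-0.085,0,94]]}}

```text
refused: motion[0]: [0, 0, -0.0955, 0.043, -0.011, 0, 94] is not of type 'object' (schema: type "object"). Nothing was moved.
```

The error is about the shape of the input: a list of objects with named fields. Fixing that and sending the same move.

>>> {"op": "drive_effector", "data": {"motion": [{"az":-0.0955,"tx":0.043,"ty":-0.011,"jaw":94},{"az":-0.191,"tx":0.086,"ty":-0.022,"jaw":94},{"az":-0.2865,"tx":0.129,"ty":-0.033,"jaw":94},{"az":-0.382,"tx":0.172,"ty":-0.044,"jaw":94},{"az":-0.4775,"tx":0.215,"ty":-0.055,"jaw":94},{"az":-0.573,"tx":0.258,"ty":-0.066,"jaw":94},{"az":-0.6685,"tx":0.301,"ty":-0.077,"jaw":94},{"az":-0.7639,"tx":0.345,"ty":-0.085,"jaw":94}]}}

```text
time_s: 1.05
tcp_pos: [489.0, 346.6, 205.6]
tcp_rot: [0.569, 3.09, -0.0]
wrist_force: [0.9, 0.3, 0.7]
gripper_width: 93.9
finger_force: 0.0
```

>>> {"op": "drive_effector", "data": {"motion": [{"az":-0.0955,"jaw":94},{"az":-0.191,"jaw":94},{"az":-0.2362,"jaw":94},{"az":-0.2362,"jaw":40},{"az":-0.2362,"jaw":40}]}}

```text
time_s: 1.55
tcp_pos: [490.0, 344.9, 205.4]
tcp_rot: [-0.002, -3.141, 0.0]
wrist_force: [1.1, -0.3, -0.9]
gripper_width: 81.3
finger_force: 0.0
```

Run:
```python
from h import *
s=snap("wrist");cv2.imwrite("pics/w1.png",s["image"][...,::-1])
o=r.get_obs();print(o["tcp_pos"],R.from_rotvec(o["tcp_rot"]).as_matrix().round(3))
m,c=blobs(s,(20,130,60),(34,255,255),60)
for k in c:
    (x,y),q=cv2.minEnclosingCircle(k);print(round(x),round(y),round(q),cv2.contourArea(k),onplane(s,(x,y),40).round(0))
```

```text
[490.03647599 344.89317679 205.42499503] [[-1.     0.001 -0.   ]
 [ 0.001  1.    -0.   ]
 [ 0.    -0.    -1.   ]]
353 158 13 431.5 [459. 383.  40.]
290 158 14 181.5 [459. 318.  40.]
```

View pics/w1.png

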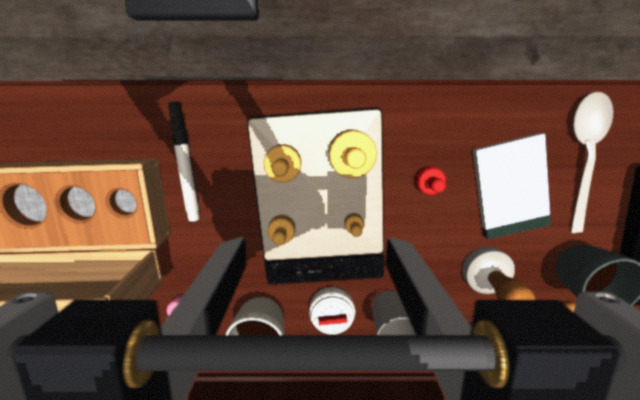

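The wrist view shows the weights on the plate: 500 at (353,155), 200 at (282,163), 100 at (281,231) and 50 at (354,225). The gripper's shadow falls across them, so I'll use depth to find the knob tops.

Add to h.py:
```python
def cloud(s):
    v,u=np.mgrid[:400,:640];d=s["depth"].astype(float);K=s["K"]
    p=np.stack([(u-K[0,2])/K[0,0]*d,(v-K[1,2])/K[1,1]*d,d],-1);E=s["extrinsics"];w=p@E[:3,:3].T+E[:3,3];w[d==0]=np.nan;return w
```

Run:
```python
from h import *
s=snap("wrist");w=cloud(s)
for n,(u,v),h,b in(("500",(355,156),54,28),("200",(282,166),44,20),("100",(280,233),40,18),("50",(354,226),36,16)):
    q=w[v-32:v+32,u-32:u+32].reshape(-1,3);z=q[:,2]
    t=q[(z>20+h-5)&(z<20+h+8)];bd=q[(z>20+b-4)&(z<20+b+4)]
    c,rad=cv2.minEnclosingCircle(bd[:,:2].astype(np.float32)) if len(bd) else (0,0)
    print(n,np.nanmax(z).round(1),len(t),t.mean(0).round(1),((t.min(0)+t.max(0))/2).round(1),np.ptp(t,axis=0).round(1),"body",len(bd),np.round(c,1),round(rad,1))
print(np.nanmedian(w[190:210,310:330],axis=(0,1)))
```

```text
500 76.6 351 [454.7 382.1  74. ] [454.9 382.4  72.9] [19.  19.7  7.3] body 1425 [455.1 382.5] 24.5
200 66.3 232 [465.7 309.1  64. ] [466.  308.9  62.7] [16.7 16.7  7.1] body 866 [466.2 308.8] 19.9
100 212.6 158 [541.  305.4  59.8] [542.3 305.1  58.9] [15.2 14.1  7. ] body 396 [542.1 305.5] 15.6
50 216.8 117 [534.5 387.3  55.7] [535.  387.6  54.7] [11.5 12.6  6.9] body 185 [535.6 387.5] 11.1
[509.85859871 349.40226744  20.57956467]
```

Run:
```python
from h import *
s=dict(np.load("/tmp/wrist0.npz"));T=np.eye(4);T[:3,:3]=R.from_rotvec([-2.2214,-2.2214,0.001]).as_matrix();T[:3,3]=[574.6,0,205];s["extrinsics"]=T@s["mount"]
w=cloud(s)
for n,(u,v),D,f in(("500",(262,218),56,16),("200",(257,158),47,22),("100",(253,103),38,24),("50",(248,48),29,26)):
    q=w[v-32:v+32,u-32:u+32].reshape(-1,3);z=q[:,2]
    c0=np.nanmean(w[v-3:v+4,u-3:u+4],axis=(0,1))[:2];q=q[(z<37)&(np.hypot(*(q[:,:2]-c0).T)<D/2+6)]
    c,rad=cv2.minEnclosingCircle(q[:,:2].astype(np.float32));fl=q[q[:,2]<f+4]
    print(n,np.round(c,1),round(rad,1),"floor z",np.median(fl[:,2]).round(1),((fl.min(0)+fl.max(0))/2).round(1),np.ptp(fl,axis=0).round(1))
t=w[:,305:370].reshape(-1,3);t=t[t[:,2]>120];print("lid top",np.percentile(t,[1,50,99],axis=0).round(1))
k=w[150:180,325:352].reshape(-1,3);k=k[k[:,2]>148];print("knob",k.min(0),k.max(0),len(k))
```

```text
500 [512.5 -41.9] 28.0 floor z 17.6 [511.8 -44.4  17.6] [53.5 50.1  4.5]
200 [510.7  27.4] 25.4 floor z 23.5 [510.   26.4  16.9] [44.6 48.4 18.2]
100 [508.9  83.9] 19.0 floor z 25.4 [508.3  83.9  25.4] [35.6 36.9  5. ]
50 [507.9 134.4] 14.8 floor z 27.4 [506.9 134.7  27.3] [27.3 27.5  4.9]
lid top [[568.  -76.3 134.2]
 [586.5  42.8 136.4]
 [611.2 147.6 321.4]]
knob [581.83685464  35.07599009 159.23428538] [596.801128    50.36587765 169.27939858] 425
```

Scaled: 154 mm is 0.154, 37.5 mm is 0.0375.

>>> {"op": "drive_effector", "data": {"motion": [{"tx":0.018,"ty":0.02,"tz":0.04,"jaw":40},{"tx":0.035,"ty":0.0375,"tz":0.075,"jaw":40},{"tx":0.035,"ty":0.0375,"tz":0.115,"jaw":40},{"tx":0.035,"ty":0.0375,"tz":0.14,"jaw":40},{"tx":0.035,"ty":0.0375,"tz":0.154,"jaw":40},{"tx":0.035,"ty":0.0375,"tz":0.154,"jaw":40}], "grip_n": 25}}

```text
time_s: 2.25
tcp_pos: [454.1, 381.8, 49.6]
tcp_rot: [-0.001, -3.139, 0.003]
wrist_force: [0.1, -0.4, -0.3]
gripper_width: 40.1
finger_force: 0.0
```

>>> {"op": "drive_effector", "data": {"motion": [{"jaw":10},{"jaw":10},{"jaw":10},{"jaw":10},{"jaw":10},{"jaw":10}], "grip_n": 25}}

```text
time_s: 2.85
tcp_pos: [455.6, 383.0, 52.4]
tcp_rot: [-0.0, 3.14, 0.002]
wrist_force: [0.7, 0.4, 3.9]
gripper_width: 18.8
finger_force: 25.0
```

Scaled: -250 mm is -0.25, -100 mm is -0.1.

>>> {"op": "drive_effector", "data": {"motion": [{"tz":-0.02,"jaw":10},{"tz":-0.06,"jaw":10},{"ty":-0.01,"tz":-0.1,"jaw":10},{"tx":-0.01,"ty":-0.055,"tz":-0.1,"jaw":10},{"tx":-0.02,"ty":-0.105,"tz":-0.1,"jaw":10},{"tx":-0.03,"ty":-0.155,"tz":-0.1,"jaw":10},{"tx":-0.04,"ty":-0.205,"tz":-0.1,"jaw":10},{"tx":-0.057,"ty":-0.25,"tz":-0.1,"jaw":10}]}}

```text
time_s: 3.65
tcp_pos: [509.0, 131.3, 150.1]
tcp_rot: [0.001, -3.137, 0.001]
wrist_force: [0.2, -0.2, -5.2]
gripper_width: 18.8
finger_force: 25.0
```

>>> {"op": "drive_effector", "data": {"motion": [{"ty":-0.02,"jaw":10},{"ty":-0.02,"jaw":10}]}}

```text
time_s: 3.85
tcp_pos: [510.5, 110.0, 150.0]
tcp_rot: [-0.006, -3.138, 0.003]
wrist_force: [-0.1, 0.1, -4.7]
gripper_width: 18.9
finger_force: 25.0
```

Create seats.py:
```python
from h import *
s=snap("wrist");w=cloud(s);o=r.get_obs();print(o["tcp_pos"].round(1),o["tcp_rot"].round(3))
cv2.imwrite("pics/w%d.png"%(o["time_s"]*100),s["image"][...,::-1])
for n,c0,D in(("500",(512.7,-41),56),("200",(510.8,26),47),("100",(509,84),38),("50",(507.7,134),29)):
    q=w.reshape(-1,3);q=q[(q[:,2]<37)&(q[:,2]>10)&(np.hypot(*(q[:,:2]-c0).T)<D/2+6)]
    if len(q)<50: print(n,"none");continue
    c,rad=cv2.minEnclosingCircle(q[:,:2].astype(np.float32));print(n,len(q),np.round(c,1),round(rad,1),q.min(0).round(1),q.max(0).round(1))
```

```bash
python3 seats.py
```

```text
[510.4 112.1 150.1] [-0.005 -3.138  0.   ]
500 2712 [513.5 -42. ] 28.0 [487.1 -69.8  15.4] [541.3 -19.6  37. ]
200 1943 [511.5  25.4] 23.6 [488.6   2.4  21.3] [534.9  46.6  36.9]
100 985 [509.5  83.8] 19.1 [490.6  65.1  23.2] [527.8 102.2  36.9]
50 626 [508.4 134.4] 14.4 [496.3 120.2  25.4] [522.4 148.6  36.9]
```

Scaled: -154 mm is -0.154, -1.5 mm is -0.0015.

>>> {"op": "drive_effector", "data": {"motion": [{"tx":-0.0015,"ty":-0.045,"jaw":10},{"tx":-0.0015,"ty":-0.09,"jaw":10},{"tx":-0.0015,"ty":-0.13,"tz":0.02,"jaw":10},{"tx":-0.0015,"ty":-0.154,"tz":0.05,"jaw":10},{"tx":-0.0015,"ty":-0.154,"tz":0.068,"jaw":10},{"tx":-0.0015,"ty":-0.154,"tz":0.068,"jaw":10}]}}

```text
time_s: 4.5
tcp_pos: [510.0, -39.3, 80.3]
tcp_rot: [-0.0, -3.134, -0.004]
wrist_force: [-0.6, 0.7, -5.2]
gripper_width: 18.9
finger_force: 25.0
```

>>> {"op": "drive_effector", "data": {"motion": [{"tz":0.01,"jaw":10},{"tz":0.02,"jaw":10},{"tz":0.028,"jaw":10},{"tz":0.034,"jaw":10},{"tz":0.0355,"jaw":10},{"tz":0.0355,"jaw":10}]}}

```text
time_s: 5.1
tcp_pos: [514.1, -38.3, 50.1]
tcp_rot: [0.001, 3.139, 0.005]
wrist_force: [-2.7, 6.9, 10.2]
gripper_width: 18.8
finger_force: 25.0
```

>>> {"op": "drive_effector", "data": {"motion": [{"ty":0.001,"jaw":10},{"ty":0.001,"jaw":10},{"ty":0.001,"jaw":10}]}}

```text
time_s: 5.4
tcp_pos: [514.0, -37.9, 50.0]
tcp_rot: [0.0, 3.139, 0.003]
wrist_force: [-2.9, 4.3, 8.8]
gripper_width: 18.7
finger_force: 25.0
```

>>> {"op": "drive_effector", "data": {"motion": [{"jaw":10}]}}

```text
time_s: 5.5
tcp_pos: [514.0, -38.0, 50.0]
tcp_rot: [0.0, 3.139, 0.003]
wrist_force: [-3.2, 4.2, 8.4]
gripper_width: 18.8
finger_force: 25.0
```

>>> {"op": "drive_effector", "data": {"motion": [{"jaw":10}]}}

```text
time_s: 5.6
tcp_pos: [514.0, -38.0, 50.0]
tcp_rot: [0.0, 3.139, 0.003]
wrist_force: [-2.4, 4.1, 8.5]
gripper_width: 18.7
finger_force: 25.0
```

Run:
```python
from h import *
a=snap("side")["image"][120:260,290:450];b=snap("wrist")["image"]
a=cv2.resize(a,(480,420),interpolation=cv2.INTER_CUBIC);b=cv2.resize(b[80:330,220:420],(320,400))
c=np.zeros((420,800,3),np.uint8);c[:,:480]=a;c[:400,480:]=b;cv2.imwrite("pics/p1.png",c[...,::-1])
```

```text
(no output)
```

View pics/p1.png

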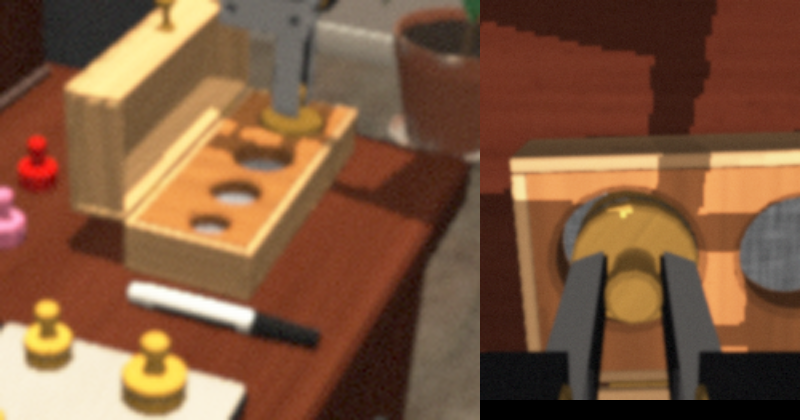

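The weight is down inside the 500 bore, about 1.5 mm off centre towards +y. The side force is only floor friction, because the arm was still settling at touchdown. I'll relieve it, let go and back off.

Scaled: -3 mm is -0.003, -2 mm is -0.002.

>>> {"op": "drive_effector", "data": {"motion": [{"tz":-0.002,"jaw":10},{"tz":-0.003,"jaw":10},{"tz":-0.003,"jaw":10},{"tz":-0.002,"jaw":10},{"tz":-0.001,"jaw":10},{"tz":-0.001,"jaw":10}]}}

```text
time_s: 6.3
tcp_pos: [513.6, -39.3, 49.9]
tcp_rot: [0.0, 3.141, 0.001]
wrist_force: [-1.5, 2.7, 3.9]
gripper_width: 18.7
finger_force: 25.0
```

>>> {"op": "drive_effector", "data": {"motion": [{"jaw":40},{"jaw":40},{"jaw":40},{"jaw":40},{"tz":-0.01,"jaw":40},{"tz":-0.05,"jaw":40},{"ty":0.02,"tz":-0.1,"jaw":40},{"ty":0.02,"tz":-0.1,"jaw":40}]}}

```text
time_s: 7.1
tcp_pos: [517.3, -19.0, 155.2]
tcp_rot: [-0.002, 3.13, -0.002]
wrist_force: [0.1, 1.0, -0.4]
gripper_width: 40.3
finger_force: 0.0
```

>>> {"op": "drive_effector", "data": {"motion": [{"jaw":40},{"jaw":40},{"jaw":40}]}}

```text
time_s: 7.4
tcp_pos: [512.1, -19.6, 147.5]
tcp_rot: [-0.0, -3.139, -0.001]
wrist_force: [0.3, -0.2, -0.8]
gripper_width: 40.1
finger_force: 0.0
```

Create wt.py:
```python
# python3 wt.py x y bottom h body_h body_r : pose of a standing weight from wrist depth
import sys
from h import *
x,y,z0,h,b,rb=map(float,sys.argv[1:]);s=snap("wrist");q=cloud(s).reshape(-1,3);q=q[np.hypot(q[:,0]-x,q[:,1]-y)<rb+8]
z=q[:,2];t=q[(z>z0+h-5)&(z<z0+h+6)];d=q[(z>z0+b-3)&(z<z0+b+4)&(z>42)]
print(r.get_obs()["tcp_pos"].round(1),"top",len(t),((t.min(0)+t.max(0))/2).round(1),np.median(t[:,2]).round(1))
if len(d):print("body",np.round(cv2.minEnclosingCircle(d[:,:2].astype(np.float32)),1) if 0 else [np.round(v,1) for v in cv2.minEnclosingCircle(d[:,:2].astype(np.float32))])
```

```bash
python3 wt.py 513 -40 16 54 28 24.5
```

```text
[512.1 -19.7 147.5] top 462 [512.3 -39.2  69.1] 70.7
body [array([513. , -40.2]), np.float64(32.3)]
```

Scaled: 329.5 mm is 0.3295, 47.5 mm is 0.0475.

>>> {"op": "drive_effector", "data": {"motion": [{"tx":0.006,"ty":0.045,"jaw":40},{"tx":0.012,"ty":0.093,"jaw":40},{"tx":0.018,"ty":0.141,"jaw":40},{"tx":0.024,"ty":0.189,"jaw":40},{"tx":0.03,"ty":0.237,"jaw":40},{"tx":0.036,"ty":0.285,"jaw":40},{"tx":0.0475,"ty":0.3295,"jaw":40},{"tx":0.0475,"ty":0.3295,"tz":0.04,"jaw":40}]}}

```text
time_s: 8.25
tcp_pos: [468.0, 317.0, 111.8]
tcp_rot: [-0.008, 3.133, 0.011]
wrist_force: [0.0, -0.7, -0.3]
gripper_width: 40.1
finger_force: 0.0
```

>>> {"op": "drive_effector", "data": {"motion": [{"tz":0.03,"jaw":36},{"tz":0.05,"jaw":36},{"tz":0.061,"jaw":36},{"tz":0.0655,"jaw":36},{"tz":0.0655,"jaw":36},{"tz":0.0655,"jaw":36}]}}

```text
time_s: 8.85
tcp_pos: [466.5, 310.1, 44.3]
tcp_rot: [0.0, 3.14, 0.001]
wrist_force: [-0.1, -0.5, -0.3]
gripper_width: 35.9
finger_force: 0.0
```

>>> {"op": "drive_effector", "data": {"motion": [{"jaw":8},{"jaw":8},{"jaw":8},{"jaw":8},{"jaw":8}], "grip_n": 20}}

```text
time_s: 9.35
tcp_pos: [466.1, 309.8, 44.1]
tcp_rot: [-0.001, 3.14, -0.0]
wrist_force: [-0.4, -2.1, 4.2]
gripper_width: 16.0
finger_force: 20.0
```

Scaled: -270 mm is -0.27, -227 mm is -0.227.

>>> {"op": "drive_effector", "data": {"motion": [{"tz":-0.025,"jaw":8},{"tz":-0.07,"jaw":8},{"tx":-0.005,"ty":-0.035,"tz":-0.095,"jaw":8},{"tx":-0.012,"ty":-0.083,"tz":-0.095,"jaw":8},{"tx":-0.02,"ty":-0.131,"tz":-0.095,"jaw":8},{"tx":-0.028,"ty":-0.179,"tz":-0.095,"jaw":8},{"tx":-0.036,"ty":-0.227,"tz":-0.095,"jaw":8},{"tx":-0.045,"ty":-0.27,"tz":-0.095,"jaw":8}]}}

```text
time_s: 10.15
tcp_pos: [510.2, 38.1, 138.1]
tcp_rot: [-0.0, -3.141, -0.001]
wrist_force: [0.8, 0.7, -2.2]
gripper_width: 15.9
finger_force: 20.0
```

>>> {"op": "drive_effector", "data": {"motion": [{"ty":-0.0135,"tz":0.01,"jaw":8},{"ty":-0.0135,"tz":0.04,"jaw":8},{"ty":-0.0135,"tz":0.065,"jaw":8},{"ty":-0.0135,"tz":0.065,"jaw":8},{"ty":-0.0135,"tz":0.065,"jaw":8},{"ty":-0.0135,"tz":0.065,"jaw":8},{"ty":-0.0135,"tz":0.065,"jaw":8}]}}

```text
time_s: 10.85
tcp_pos: [511.8, 26.8, 74.7]
tcp_rot: [-0.001, 3.139, -0.0]
wrist_force: [0.2, 0.3, -1.6]
gripper_width: 16.2
finger_force: 20.0
```

>>> {"op": "drive_effector", "data": {"motion": [{"tz":0.01,"jaw":8},{"tz":0.018,"jaw":8},{"tz":0.024,"jaw":8},{"tz":0.027,"jaw":8},{"tz":0.027,"jaw":8},{"tz":0.027,"jaw":8}]}}

```text
time_s: 11.45
tcp_pos: [510.3, 26.4, 46.6]
tcp_rot: [0.0, -3.141, 0.0]
wrist_force: [-1.3, -0.4, 2.7]
gripper_width: 16.2
finger_force: 20.0
```

Scaled: -100 mm is -0.1, -50 mm is -0.05.

>>> {"op": "drive_effector", "data": {"motion": [{"jaw":34},{"jaw":34},{"jaw":34},{"tz":-0.01,"jaw":34},{"tz":-0.05,"jaw":34},{"ty":0.02,"tz":-0.1,"jaw":34},{"ty":0.02,"tz":-0.1,"jaw":34},{"ty":0.02,"tz":-0.1,"jaw":34}]}}

```text
time_s: 12.25
tcp_pos: [511.9, 46.8, 148.5]
tcp_rot: [-0.002, 3.137, -0.0]
wrist_force: [0.0, 0.0, -0.3]
gripper_width: 33.9
finger_force: 0.0
```

```bash
python3 wt.py 511 25.6 22 44 20 20
```

```text
[510.7  46.5 146.8] top 327 [509.8  25.6  65. ] 66.5
body [array([510.7,  25.7]), np.float64(27.8)]
```

Scaled: 260 mm is 0.26, 237 mm is 0.237.

>>> {"op": "drive_effector", "data": {"motion": [{"ty":0.045,"jaw":34},{"tx":-0.005,"ty":0.093,"jaw":34},{"tx":-0.01,"ty":0.141,"jaw":34},{"tx":-0.018,"ty":0.189,"jaw":34},{"tx":-0.026,"ty":0.237,"jaw":34},{"tx":-0.031,"ty":0.26,"tz":0.02,"jaw":34},{"tx":-0.031,"ty":0.26,"tz":0.055,"jaw":34},{"tx":-0.031,"ty":0.26,"tz":0.055,"jaw":34}]}}

```text
time_s: 13.1
tcp_pos: [537.0, 304.9, 85.0]
tcp_rot: [0.002, -3.129, 0.009]
wrist_force: [-0.2, -0.6, -2.0]
gripper_width: 34.0
finger_force: 0.0
```

>>> {"op": "drive_effector", "data": {"motion": [{"tz":0.03,"jaw":34},{"tz":0.044,"jaw":34},{"tz":0.0505,"jaw":34},{"tz":0.0505,"jaw":34},{"tz":0.0505,"jaw":34}]}}

```text
time_s: 13.6
tcp_pos: [542.3, 306.2, 41.9]
tcp_rot: [0.001, 3.141, 0.001]
wrist_force: [-1.0, -0.4, 0.1]
gripper_width: 33.9
finger_force: 0.0
```

>>> {"op": "drive_effector", "data": {"motion": [{"jaw":6},{"jaw":6},{"jaw":6},{"jaw":6},{"jaw":6}], "grip_n": 15}}

```text
time_s: 14.1
tcp_pos: [542.1, 306.4, 41.6]
tcp_rot: [-0.001, 3.14, -0.0]
wrist_force: [-1.2, -0.0, 3.4]
gripper_width: 13.8
finger_force: 15.0
```

Scaled: -221.5 mm is -0.2215, -179 mm is -0.179.

>>> {"op": "drive_effector", "data": {"motion": [{"tz":-0.025,"jaw":6},{"tz":-0.07,"jaw":6},{"tx":0.005,"ty":-0.035,"tz":-0.095,"jaw":6},{"tx":0.012,"ty":-0.083,"tz":-0.095,"jaw":6},{"tx":0.02,"ty":-0.131,"tz":-0.095,"jaw":6},{"tx":0.028,"ty":-0.179,"tz":-0.095,"jaw":6},{"tx":0.0325,"ty":-0.2215,"tz":-0.09,"jaw":6},{"tx":0.0325,"ty":-0.2215,"tz":-0.06,"jaw":6}]}}

```text
time_s: 14.9
tcp_pos: [511.2, 80.6, 103.3]
tcp_rot: [0.007, 3.135, -0.003]
wrist_force: [0.5, 0.6, -0.8]
gripper_width: 14.3
finger_force: 15.0
```

>>> {"op": "drive_effector", "data": {"motion": [{"tz":0.03,"jaw":6},{"tz":0.03,"jaw":6},{"tz":0.03,"jaw":6},{"tz":0.03,"jaw":6},{"tz":0.03,"jaw":6}]}}

```text
time_s: 15.4
tcp_pos: [510.5, 85.4, 72.4]
tcp_rot: [-0.002, 3.139, 0.0]
wrist_force: [0.5, -0.3, -1.1]
gripper_width: 14.1
finger_force: 15.0
```

>>> {"op": "drive_effector", "data": {"motion": [{"tz":0.01,"jaw":6},{"tz":0.018,"jaw":6},{"tz":0.023,"jaw":6},{"tz":0.0255,"jaw":6},{"tz":0.0255,"jaw":6},{"tz":0.0255,"jaw":6}]}}

```text
time_s: 16.0
tcp_pos: [509.0, 84.6, 45.9]
tcp_rot: [0.001, -3.141, 0.001]
wrist_force: [-2.2, -0.9, 5.5]
gripper_width: 14.6
finger_force: 15.0
```

Scaled: -100 mm is -0.1, -50 mm is -0.05.

>>> {"op": "drive_effector", "data": {"motion": [{"jaw":30},{"jaw":30},{"jaw":30},{"tz":-0.01,"jaw":30},{"tz":-0.05,"jaw":30},{"ty":0.02,"tz":-0.1,"jaw":30},{"ty":0.02,"tz":-0.1,"jaw":30},{"ty":0.02,"tz":-0.1,"jaw":30}]}}

```text
time_s: 16.8
tcp_pos: [510.3, 105.4, 147.4]
tcp_rot: [-0.002, 3.137, 0.0]
wrist_force: [-0.2, -0.2, 0.1]
gripper_width: 30.0
finger_force: 0.0
```

```bash
python3 wt.py 509.4 84 24 40 18 15.5;python3 wt.py 535 387.5 20 36 16 11
```

```text
[509.  105.  145.8] top 256 [508.   84.1  62.8] 64.6
body [array([509.4,  84. ]), np.float64(23.4)]
[508.3 104.8 144.8] top 148 [535.2 384.4  54.5] 54.8
```

Scaled: 283 mm is 0.283, 237 mm is 0.237.

>>> {"op": "drive_effector", "data": {"motion": [{"ty":0.045,"jaw":32},{"tx":-0.005,"ty":0.093,"jaw":32},{"tx":-0.01,"ty":0.141,"jaw":32},{"tx":-0.015,"ty":0.189,"jaw":32},{"tx":-0.02,"ty":0.237,"jaw":32},{"tx":-0.026,"ty":0.283,"tz":0.01,"jaw":32},{"tx":-0.026,"ty":0.283,"tz":0.055,"jaw":32},{"tx":-0.026,"ty":0.283,"tz":0.055,"jaw":32}]}}

```text
time_s: 17.7
tcp_pos: [529.9, 385.8, 82.6]
tcp_rot: [0.003, -3.128, 0.013]
wrist_force: [-1.1, -0.7, -1.5]
gripper_width: 31.9
finger_force: 0.0
```

>>> {"op": "drive_effector", "data": {"motion": [{"tz":0.03,"jaw":32},{"tz":0.046,"jaw":32},{"tz":0.052,"jaw":32},{"tz":0.052,"jaw":32},{"tz":0.052,"jaw":32}]}}

```text
time_s: 18.2
tcp_pos: [535.9, 387.6, 39.6]
tcp_rot: [0.001, 3.14, 0.001]
wrist_force: [-0.4, -0.2, 0.5]
gripper_width: 32.3
finger_force: 0.0
```

>>> {"op": "drive_effector", "data": {"motion": [{"jaw":4},{"jaw":4},{"jaw":4},{"jaw":4},{"jaw":4}], "grip_n": 12}}

```text
time_s: 18.7
tcp_pos: [535.6, 388.2, 39.3]
tcp_rot: [-0.001, 3.14, 0.001]
wrist_force: [-0.5, 0.5, 4.6]
gripper_width: 12.5
finger_force: 12.0
```

Scaled: -253 mm is -0.253, -231 mm is -0.231.

>>> {"op": "drive_effector", "data": {"motion": [{"tz":-0.025,"jaw":4},{"tz":-0.07,"jaw":4},{"tx":0.005,"ty":-0.04,"tz":-0.095,"jaw":4},{"tx":0.011,"ty":-0.088,"tz":-0.095,"jaw":4},{"tx":0.017,"ty":-0.136,"tz":-0.095,"jaw":4},{"tx":0.023,"ty":-0.184,"tz":-0.095,"jaw":4},{"tx":0.0275,"ty":-0.231,"tz":-0.09,"jaw":4},{"tx":0.0275,"ty":-0.253,"tz":-0.065,"jaw":4}]}}

```text
time_s: 19.5
tcp_pos: [508.7, 132.1, 105.4]
tcp_rot: [0.002, 3.136, -0.001]
wrist_force: [1.3, 0.4, -1.2]
gripper_width: 12.1
finger_force: 12.0
```

>>> {"op": "drive_effector", "data": {"motion": [{"tz":0.025,"jaw":4},{"tz":0.025,"jaw":4},{"tz":0.025,"jaw":4},{"tz":0.025,"jaw":4},{"tz":0.025,"jaw":4}]}}

```text
time_s: 20.0
tcp_pos: [508.7, 135.7, 79.6]
tcp_rot: [-0.002, 3.139, 0.001]
wrist_force: [-0.0, 0.7, -0.3]
gripper_width: 12.2
finger_force: 12.0
```

>>> {"op": "drive_effector", "data": {"motion": [{"tz":0.01,"jaw":4},{"tz":0.02,"jaw":4},{"tz":0.028,"jaw":4},{"tz":0.0335,"jaw":4},{"tz":0.0335,"jaw":4},{"tz":0.0335,"jaw":4}]}}

```text
time_s: 20.6
tcp_pos: [507.5, 135.0, 44.6]
tcp_rot: [0.0, -3.141, -0.0]
wrist_force: [-0.5, 0.6, -0.4]
gripper_width: 12.0
finger_force: 12.0
```

Scaled: 1.5 mm is 0.0015, 1 mm is 0.001.

>>> {"op": "drive_effector", "data": {"motion": [{"tz":0.001,"jaw":4},{"tz":0.0015,"jaw":4},{"tz":0.0015,"jaw":4}]}}

```text
time_s: 20.9
tcp_pos: [507.9, 135.0, 44.4]
tcp_rot: [-0.0, 3.141, 0.0]
wrist_force: [-1.8, -0.5, 7.2]
gripper_width: 12.4
finger_force: 12.0
```

>>> {"op": "drive_effector", "data": {"motion": [{"jaw":28},{"jaw":28},{"jaw":28},{"tz":-0.01,"jaw":28},{"tz":-0.05,"jaw":28},{"tx":0.01,"ty":-0.04,"tz":-0.1,"jaw":28},{"tx":0.01,"ty":-0.07,"tz":-0.14,"jaw":28},{"tx":0.01,"ty":-0.07,"tz":-0.14,"jaw":28}]}}

```text
time_s: 21.7
tcp_pos: [500.0, 63.0, 188.2]
tcp_rot: [0.002, 3.133, -0.002]
wrist_force: [-0.2, 0.3, -0.7]
gripper_width: 28.0
finger_force: 0.0
```

>>> {"op": "drive_effector", "data": {"motion": [{"jaw":34},{"jaw":34},{"jaw":34}]}}

```text
time_s: 22.0
tcp_pos: [496.5, 65.8, 181.6]
tcp_rot: [0.001, -3.138, -0.001]
wrist_force: [0.5, 0.9, 0.3]
gripper_width: 33.7
finger_force: 0.0
```

```bash
python3 wt.py 508 134.2 26 36 16 11;python3 wt.py 509.4 84 24 40 18 15.5;python3 wt.py 511 25.6 22 44 20 20;python3 wt.py 513 -40 16 54 28 24.5
```

Run:
```python
from h import *
s=snap("wrist");cv2.imwrite("pics/w2.png",s["image"][...,::-1])
q=cloud(s).reshape(-1,3);q=q[(abs(q[:,0]-592)<40)&(abs(q[:,1]-43)<25)]
k=q[(q[:,2]>148)&(q[:,2]<175)];print("knob",k.min(0),k.max(0),len(k))
k=k[k[:,2]>k[:,2].max()-4];print(k.mean(0))
```

```text
[496.5  65.9 181.5] top 148 [506.7 133.9  60.9] 62.5
body [array([508. , 134.1]), np.float64(18.8)]
[496.7  65.8 181.7] top 199 [508.4  83.8  63. ] 64.5
body [array([509.4,  84.1]), np.float64(23.1)]
[496.9  65.7 181.9] top 258 [509.3  25.9  65. ] 66.7
body [array([511.3,  25.6]), np.float64(27.8)]
[497.1  65.6 182.2] top 366 [512.6 -38.9  68.9] 70.8
body [array([512.9, -40. ]), np.float64(32.3)]Traceback (most recent call last):
  File "<stdin>", line 4, in <module>
    return umr_minimum(a, axis, None, out, keepdims, initial, where)
ValueError: zero-size array to reduction operation minimum which has no identity
```

View pics/w2.png

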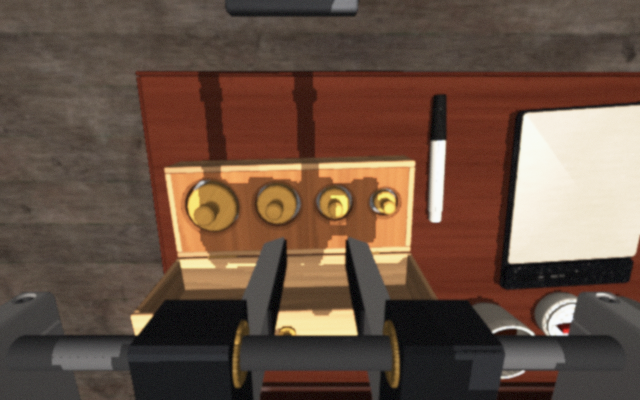

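All four weights show seated, at wrist pixels (212,205), (277,203), (335,203) and (385,202), and the lid is open. Next I'll pinch the lid's ball and swing it along its arc.

The manual's scale: shifts go in shares of 1 m and turns go in shares of 90 degrees. Converting my numbers, -91 mm is -0.091, -45 mm is -0.045.

>>> {"op": "drive_effector", "data": {"motion": [{"tx":-0.045,"ty":-0.01,"jaw":36},{"tx":-0.091,"ty":-0.021,"jaw":36},{"tx":-0.091,"ty":-0.021,"jaw":36},{"tx":-0.091,"ty":-0.021,"jaw":36},{"tx":-0.091,"ty":-0.021,"tz":0.015,"jaw":36},{"tx":-0.091,"ty":-0.021,"tz":0.028,"jaw":36},{"tx":-0.091,"ty":-0.021,"tz":0.036,"jaw":36},{"tx":-0.091,"ty":-0.021,"tz":0.036,"jaw":36}]}}

```text
time_s: 23.05
tcp_pos: [586.9, 44.3, 146.1]
tcp_rot: [0.001, -3.138, -0.0]
wrist_force: [0.2, -0.5, -0.3]
gripper_width: 36.1
finger_force: 0.0
```

>>> {"op": "drive_effector", "data": {"motion": [{"jaw":36},{"jaw":5},{"jaw":5},{"jaw":5},{"jaw":5},{"jaw":5}], "grip_n": 15}}

```text
time_s: 23.65
tcp_pos: [589.1, 43.0, 148.0]
tcp_rot: [-0.0, 3.141, -0.003]
wrist_force: [-0.1, -3.4, 2.7]
gripper_width: 14.6
finger_force: 15.0
```

Run:
```python
import numpy as np
f=lambda t:np.array([-120*np.cos(t)+20*np.sin(t),120*np.sin(t)+20*np.cos(t)])
T=np.linspace(1.61,0,25)
for a in range(0,24,8):
    for t in T[a+1:a+9]:
        d=f(t)-f(T[a]);print(round(t,2),"dx %.1f dy %.1f dz %.1f"%(-d[0],.028*d[0],-d[1]))
```

```text
1.54 dx 8.0 dy -0.2 dz -1.4
1.48 dx 16.2 dy -0.5 dz -2.2
1.41 dx 24.3 dy -0.7 dz -2.5
1.34 dx 32.5 dy -0.9 dz -2.3
1.27 dx 40.6 dy -1.1 dz -1.5
1.21 dx 48.6 dy -1.4 dz -0.2
1.14 dx 56.6 dy -1.6 dz 1.7
1.07 dx 64.4 dy -1.8 dz 4.1
1.01 dx 7.6 dy -0.2 dz 2.9
0.94 dx 15.0 dy -0.4 dz 6.3
0.87 dx 22.2 dy -0.6 dz 10.3
0.8 dx 29.1 dy -0.8 dz 14.6
0.74 dx 35.6 dy -1.0 dz 19.5
0.67 dx 41.9 dy -1.2 dz 24.7
0.6 dx 47.7 dy -1.3 dz 30.4
0.54 dx 53.2 dy -1.5 dz 36.5
0.47 dx 5.1 dy -0.1 dz 6.4
0.4 dx 9.7 dy -0.3 dz 13.1
0.34 dx 13.8 dy -0.4 dz 20.2
0.27 dx 17.5 dy -0.5 dz 27.4
0.2 dx 20.7 dy -0.6 dz 35.0
0.13 dx 23.3 dy -0.7 dz 42.7
0.07 dx 25.5 dy -0.7 dz 50.5
0.0 dx 27.1 dy -0.8 dz 58.5
```

Scaled: 64.5 mm is 0.0645, 56.5 mm is 0.0565.

>>> {"op": "drive_effector", "data": {"motion": [{"tx":0.008,"tz":-0.0014,"jaw":5},{"tx":0.016,"tz":-0.0022,"jaw":5},{"tx":0.024,"ty":-0.0005,"tz":-0.0025,"jaw":5},{"tx":0.0325,"ty":-0.001,"tz":-0.0023,"jaw":5},{"tx":0.0405,"ty":-0.001,"tz":-0.0015,"jaw":5},{"tx":0.0485,"ty":-0.0015,"jaw":5},{"tx":0.0565,"ty":-0.0015,"tz":0.0017,"jaw":5},{"tx":0.0645,"ty":-0.002,"tz":0.004,"jaw":5}]}}

```text
time_s: 24.45
tcp_pos: [524.3, 41.2, 144.2]
tcp_rot: [-0.0, 3.139, -0.002]
wrist_force: [2.3, -5.4, 1.8]
gripper_width: 14.6
finger_force: 15.0
```

>>> {"op": "drive_effector", "data": {"motion": [{"jaw":5},{"jaw":5}]}}

```text
time_s: 24.65
tcp_pos: [522.2, 41.1, 143.5]
tcp_rot: [0.001, -3.139, 0.003]
wrist_force: [-2.3, -5.7, 2.1]
gripper_width: 14.7
finger_force: 15.0
```

Scaled: 53 mm is 0.053, 47.5 mm is 0.0475.

>>> {"op": "drive_effector", "data": {"motion": [{"tx":0.0075,"tz":0.003,"jaw":5},{"tx":0.015,"ty":-0.0005,"tz":0.0063,"jaw":5},{"tx":0.022,"ty":-0.0005,"tz":0.01,"jaw":5},{"tx":0.029,"ty":-0.001,"tz":0.0146,"jaw":5},{"tx":0.0355,"ty":-0.001,"tz":0.0195,"jaw":5},{"tx":0.042,"ty":-0.001,"tz":0.0247,"jaw":5},{"tx":0.0475,"ty":-0.0015,"tz":0.0304,"jaw":5},{"tx":0.053,"ty":-0.0015,"tz":0.0365,"jaw":5}]}}

```text
time_s: 25.45
tcp_pos: [469.5, 39.6, 106.8]
tcp_rot: [0.001, -3.14, 0.003]
wrist_force: [-0.2, -5.7, 3.2]
gripper_width: 15.0
finger_force: 15.0
```

>>> {"op": "drive_effector", "data": {"motion": [{"jaw":5},{"jaw":5}]}}

```text
time_s: 25.65
tcp_pos: [468.8, 39.6, 106.1]
tcp_rot: [0.001, -3.138, 0.003]
wrist_force: [-0.4, -6.4, -1.5]
gripper_width: 15.0
finger_force: 15.0
```

Scaled: 58.5 mm is 0.0585, 50.5 mm is 0.0505.

>>> {"op": "drive_effector", "data": {"motion": [{"tx":0.005,"tz":0.0064,"jaw":5},{"tx":0.0097,"tz":0.013,"jaw":5},{"tx":0.0138,"tz":0.02,"jaw":5},{"tx":0.0175,"tz":0.0275,"jaw":5},{"tx":0.0207,"tz":0.035,"jaw":5},{"tx":0.0233,"tz":0.0427,"jaw":5},{"tx":0.0255,"tz":0.0505,"jaw":5},{"tx":0.027,"tz":0.0585,"jaw":5}]}}

```text
time_s: 26.45
tcp_pos: [442.4, 38.9, 48.0]
tcp_rot: [0.003, -3.139, 0.005]
wrist_force: [-0.4, -9.0, 1.0]
gripper_width: 14.7
finger_force: 15.0
```

>>> {"op": "drive_effector", "data": {"motion": [{"tz":0.001,"jaw":5},{"tz":0.002,"jaw":5},{"tz":0.002,"jaw":5}]}}

```text
time_s: 26.75
tcp_pos: [442.0, 38.9, 46.8]
tcp_rot: [0.003, -3.138, 0.005]
wrist_force: [-4.0, -9.5, 9.0]
gripper_width: 14.6
finger_force: 15.0
```

Scaled: -160 mm is -0.16, -115 mm is -0.115.

>>> {"op": "drive_effector", "data": {"motion": [{"jaw":36},{"jaw":36},{"jaw":36},{"jaw":36},{"tz":-0.02,"jaw":36},{"tx":0.01,"tz":-0.065,"jaw":36},{"tx":0.02,"tz":-0.115,"jaw":36},{"tx":0.02,"tz":-0.16,"jaw":36}]}}

```text
time_s: 27.55
tcp_pos: [422.4, 41.1, 208.0]
tcp_rot: [0.001, -3.14, -0.002]
wrist_force: [0.6, 0.1, -0.5]
gripper_width: 35.7
finger_force: 0.0
```

>>> {"op": "drive_effector", "data": {"motion": [{"jaw":36},{"jaw":36},{"jaw":36}]}}

```text
time_s: 27.85
tcp_pos: [423.1, 40.8, 205.0]
tcp_rot: [0.0, -3.139, -0.001]
wrist_force: [0.4, -0.6, -0.3]
gripper_width: 36.0
finger_force: 0.0
```

Run:
```python
from h import *
s=snap("wrist");a=snap("side")["image"]
q=cloud(s).reshape(-1,3);k=q[(q[:,2]>74)&(q[:,2]<95)&(abs(q[:,1]-47)<90)&(q[:,0]>470)&(q[:,0]<556)]
A=np.c_[k[:,:2],np.ones(len(k))];print(len(k),np.linalg.lstsq(A,k[:,2],rcond=None)[0],np.median(k[:,2]))
for lo in range(470,556,20):print(lo,np.median(k[(k[:,0]>lo)&(k[:,0]<lo+20),2]))
b=cv2.resize(a[100:280,270:470],(480,432));c=np.zeros((432,800,3),np.uint8);c[:,:480]=b;c[:200,480:]=cv2.resize(s["image"],(320,200));cv2.imwrite("pics/end.png",c[...,::-1])
```

```text
7871 [5.37071247e-03 1.47854979e-03 8.03088463e+01] 83.17070917594242
470 83.09935406947483
490 83.15672455980638
510 83.18244866777172
530 83.23565876549941
550 83.2427100025952
```

View pics/end.png

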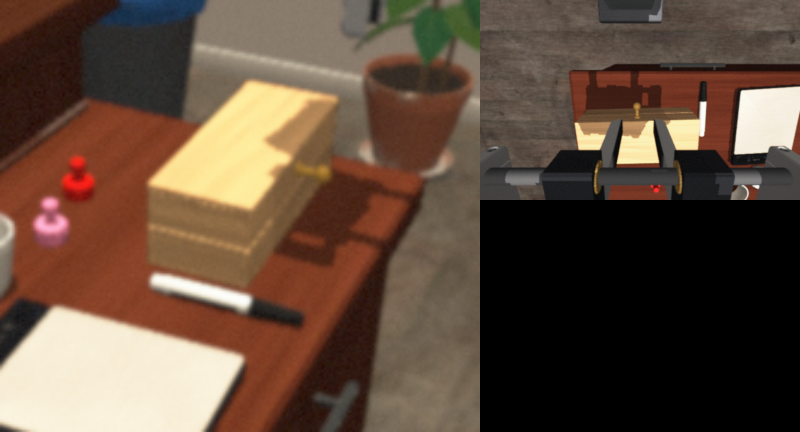

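The lid is flat and fully shut: its slope is about 0.005 rad and its top is at about 82 mm (crop, around (245,150)). The gripper is clear.

```bash
python3 -c "
from station import r
print(r.close_job())"
```

```text
the job is handed in; nothing more can be done
None
```

I set all four weights upright in their own bores, shut the lid fully (slope measured about 0.005 rad) and handed in the job at about 28 s; no verdict came back.

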